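# Tap three stoppers home in order

## Task

The tall bottle, the squat bottle and the spice mill have just been filled and their stoppers stand proud. With a fingertip tap or press each stopper lightly down until it is fully home, first the cork of the tall bottle, then the cork of the squat bottle, then the wooden plug on top of the mill. Lift nothing, leave the bottles standing where they are, and do not disturb anything else on the shelf.

Things in the scene. Friction and masses are not known exactly. Their poses are not given: they have to be found in the camera images.
- tall_bottle: loose cobalt glass bottle, 0.55 kg, 70 mm across, straight to 115 mm, then narrowing to a slim neck; glass lip (38 mm across) at 180 mm. Origin: centre of its underside; z along its axis, up
- tall_cork (a joint): how far the tall bottle's cork is pressed in, in m: 0 standing 10 mm proud, 0.010 fully home (a firm stop: head resting on the lip). Starts between 0 and 0.003. It slides straight down against about 3.5 N of friction and stays where it is left
- tall_cork_top (a point): centre of the flat top of the tall bottle's cork (round head 32 mm across, 12 mm thick). It is 202 mm above the bottle's underside at joint 0 and 192 mm when home; moves with the cork
- squat_bottle: loose cobalt glass bottle, 0.50 kg, low and wide: 84 mm across, straight to 65 mm, short neck, glass lip (46 mm across) at 108 mm. Origin: centre of its underside; z along its axis, up
- squat_cork (a joint): how far the squat bottle's cork is pressed in, in m: as for the tall one (0.010 fully home, starts 0 to 0.003, about 3.5 N, stays)
- squat_cork_top (a point): centre of the flat top of the squat bottle's cork (round head 38 mm across, 12 mm thick). 130 mm above the bottle's underside at joint 0, 120 mm when home; moves with the cork
- mill: dark bronze hand-crank spice mill, fixed to the shelf: round foot 100 mm across, waisted body, hopper 84 mm across at the top, rim at 150 mm; crank on its +x side, reaching 90 mm from its axis. Origin: centre of its underside; z up
- mill_plug (a joint): how far the mill's plug is pressed in, in m: as for the corks (0.010 fully home, starts 0 to 0.003, about 3.5 N, stays)
- mill_plug_top (a point): centre of the flat top of the mill's pale boxwood plug (round head 42 mm across, 12 mm thick) in the middle of the hopper. 172 mm above the shelf at joint 0, 162 mm when home; moves with the plug
- crank_knob (a point): middle of the knob of the mill's crank, which turns if pushed (axis along the mill's x at 87 mm height, arm 55 mm); to be left alone
- cup: loose copper measuring cup, 64 mm across the rim, 55 mm high, with a straight handle to its -y side reaching 79 mm from its axis; origin: centre of its underside; to be left alone
- tamper: loose pale boxwood tamper standing upright, 48 mm across the foot, 108 mm high; origin: centre of its underside; to be left alone
- tin: loose plain metal tin, 56 mm across, 75 mm high; origin: centre of its underside; to be left alone
- mortar: loose marble mortar, 104 mm across, 75 mm high; origin: centre of its underside; to be left alone
- spoon: loose spoon lying flat, 170 mm long along its x; to be left alone
- funnel_mouth (a point): centre of the mouth (130 mm across, 160 mm above the shelf) of the copper funnel held in the brass ring stand; the ring swings if pushed; to be left alone

How it is judged:
On the way, in this order (a step that is already met when the one before it is completed fails the run):
1. tall bottle's cork is pressed home (value of joint tall_cork above 0.008 m), for 0.1 s.
2. squat bottle's cork is pressed home (value of joint squat_cork above 0.008 m), for 0.1 s.
3. mill's plug is pressed home (value of joint mill_plug above 0.008 m), for 0.1 s.
At the end, for the whole second after the job is handed in: all three stoppers are home (within 2 mm), both bottles stand upright (within 0.1 rad), at rest, within 25 mm of where they began (value of joint each of tall_cork, squat_cork, mill_plug above 0.008 m and angle between each of tall_bottle, squat_bottle's own z axis and vertical below 0.1 rad and distance of each of tall_bottle, squat_bottle from where it was at the start of the episode below 0.025 m and linear speed of each of tall_bottle, squat_bottle below 0.02 m/s); the robot touches nothing.
It fails at once if the squat bottle's cork was pressed in before the tall bottle's was home (value of joint squat_cork above 0.006 m and value of joint tall_cork below 0.008 m).
It fails at once if the mill's plug was pressed in before the squat bottle's cork was home (value of joint mill_plug above 0.006 m and value of joint squat_cork below 0.008 m).
It fails at once if a bottle or the mill was struck, pressed or squeezed hard (over 40 N) (contact force between the fingers and tall_bottle above 40 N or contact force between the fingers and squat_bottle above 40 N or contact force between the fingers and mill above 40 N).
It fails at once if a bottle was lifted, tipped or pushed away (over 40 mm) (height (world z) of any of tall_bottle, squat_bottle above 0.012 m or angle between any of tall_bottle, squat_bottle's own z axis and vertical above 0.3 rad or distance of any of tall_bottle, squat_bottle from where it was at the start of the episode above 0.04 m).
It fails at once if a bystander (cup, tamper, tin, mortar, spoon, mill's crank or funnel) was moved over 25 mm (distance of any of cup, tamper, tin, mortar, spoon, crank_knob, funnel_mouth from where it was at the start of the episode above 0.025 m).
It also fails if it takes over 42 s, if anything falls off the work surface, if the arm or the gripper's body presses on something with over 40 N, if the wrist force passes 120 N, or if a joint passes its speed limit or range.

## Robot

A 6-joint arm with a two-finger parallel gripper is mounted at the origin on the work surface. World frame = base frame: x ahead of the robot, y to its left, z up, the work surface at z = 0. Lengths are in m, angles in rad, forces in N, time in s.
With the tool pointing down it reaches from about 0.3 to 0.775 m from the base axis. Payload 14.6 kg.
Tool frame: the origin (TCP) lies midway between the tips of the shut fingers; the grasp point (between the pads) lies 19 mm behind it; z points along the fingers, y is the line along which they close (so a half turn about z gives the same grasp; the last joint's range is limited). The gripper opens to 85 mm and grips with 20 to 120 N. Pads are 22 mm wide; open, the fingers measure 114 mm over their backs; the gripper's body (76 mm by 85 mm) begins 54 mm behind the grasp point. The pads swing forward as they close: fully open they stand 13 mm farther back than shut.
Start: joints at [1.223, 0.3, 1.521, -0, 1.321, -0.067], TCP at [0.152, 0.528, 0.231] pointing down, gripper open.
Joint ranges: [-3.03, 3.03], [-0.79, 2.21], [0.23, 2.52], [-1.04, 4.18], [0, 3.07], [-2.55, 2.55]. Speed limits (rad/s): [2.22, 2.22, 2.57, 3.14, 3.14, 3.14].

## Interface

Orientations are given as a unit quaternion [x, y, z, w].
In Python, from plant import manip gives the robot as it stands. The module is installed in compiled form; this text tells all that it offers.
- The arm moves only by the tool apply_moves, never from a script. Its argument "rows" is a list of rows, each an object with "offset": the shift along the tool's x, y, z in mm, a list of three; "angular": the turn, a rotation vector about the tool's x, y, z in degrees, a list of three; "fingers": the finger opening in mm, from 0 to 85.4. A call has 1 to 8 rows; each row is the pose to reach, as a shift and turn from the pose commanded when the call began, along the tool's axes at that moment; what a row does not reach only later rows make up. A row lasts 1/10 s, in which the tool goes at most 50 mm and 8.59 degrees, less where a joint would pass 70% of its speed; a pose out of reach is approached as far as the arm can. A call with a gripper value outside its range is refused whole. The fingers move at their own pace and stop on an object; "newtons" is the grip in N (left out, the last holds). Time passes only in rows, so rows that repeat a pose let the fingers close. It gives the time, the measured TCP pose, the force, the opening and the grip force at its end, in the units of the state.
- manip.read_state(): the state, without advancing time (a new reading comes with each control period).
- manip.read_camera(name): name is "scene" or "top"; returns the picture (384x512x3 uint8, red, green, blue); there is no depth.
- manip.get_calibration(name): a dict with "intrinsics" (3x3 intrinsics, pixels), "rvec" (rotation vector, rad) and "tvec" (3), from world to camera coordinates, as OpenCV has them. Camera axes: x right, y down, z forward; pixel columns grow to the right and rows downward; lengths in m; the calibration is good to about 2 mm. A picture is of the moment at which its call begins. get_calibration takes no time and is no camera call.
- manip.hand_in(): hands the job in; it is judged then, once.
The state is a dict: "time_s": time; "joints": joint angles; "joint_velocities": joint speeds; "joint_efforts": joint torques, N m; "position": TCP position; "orientation": TCP orientation; "force": force on the tool from outside, world axes, zero at the start; "wrist_torque": the same for the moment, N m; "finger_gap": finger opening in m; "grip_force": force on a finger pad.
Only numpy, scipy, OpenCV 4.12 (cv2) and the standard library are available. Lean on these libraries where they do the work, as an engineer would, in place of code of your own. Each camera call takes 0.05 s, during which the arm holds its last target. There are 200 camera calls.

## Working session

There is one attempt and no reset: what is moved stays moved. The work goes in short steps, Python scripts to look and compute and a tool call to move; the robot and the scene stay as the last step left them, time stands still between calls to the robot, and variables do not carry over. Pictures are saved under pics/ and viewed, at most 10 in all, crops included, and the job is handed in when it is done.

Besides the shell and the picture viewer there is one more tool, called after "Call:" as a command line: name --argument value ..., lists and objects as JSON in quotes. apply_moves: Moves the arm, as the interface text tells. Its arguments: {"type":"object","properties":{"rows":{"type":"array"},"newtons":{"type":"number"}},"required":["rows"]}

```bash
mkdir -p pics; python3 - <<'E'
from plant import manip
import cv2,numpy as np
for n in("scene","top"):
    im=manip.read_camera(n); cv2.imwrite(f"pics/{n}0.png",im[:,:,::-1])
    c=manip.get_calibration(n); R=cv2.Rodrigues(np.array(c["rvec"],float))[0]
    print(n,np.round(c["intrinsics"],1).tolist(),"cam pos",np.round(-R.T@np.array(c["tvec"]).ravel(),3),np.round(R,2).tolist())
s=manip.read_state(); print(s)
E
```

```text
scene [[361.5, 0.0, 254.0], [0.0, 361.5, 186.2], [0.0, 0.0, 1.0]] cam pos [1.199 0.59  0.806] [[-0.66, 0.75, -0.01], [0.45, 0.38, -0.81], [-0.6, -0.53, -0.59]]
top [[483.0, 0.0, 252.0], [0.0, 483.0, 190.4], [0.0, 0.0, 1.0]] cam pos [ 0.313 -0.033  1.592] [[0.01, -1.0, -0.02], [-0.99, -0.01, -0.16], [0.16, 0.02, -0.99]]
{'time_s': 0.1, 'joints': array([ 1.22343210e+00,  3.00416708e-01,  1.52153994e+00, -1.66813898e-05,
        1.32068305e+00, -6.66311720e-02]), 'joint_velocities': array([ 7.28682462e-04, -8.23661079e-04, -1.07037431e-03,  1.73169650e-03,
        1.09691347e-05,  1.36413129e-03]), 'joint_efforts': array([ 1.22812606e-03, -5.44379747e+01, -3.62378490e+01, -6.58056479e-05,
        2.97572995e-03,  4.58853060e-05]), 'position': array([0.15233324, 0.5282609 , 0.23076855]), 'orientation': array([ 1.39903979e-01,  9.90164937e-01, -5.14008818e-04, -9.96884654e-05]), 'force': array([0.63189127, 0.5014745 , 0.28919312]), 'wrist_torque': array([ 0.00637151,  0.01429337, -0.00833462]), 'grip_force': 0.0, 'finger_gap': 0.08556887602394112}
```

View pics/scene0.png

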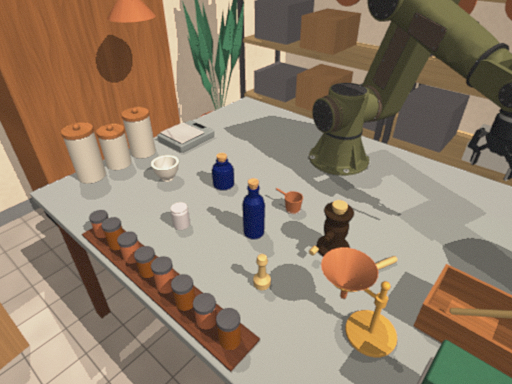

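View pics/top0.png

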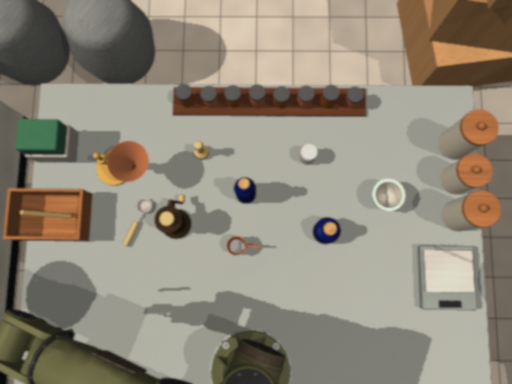

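The top view shows the corks at about (244,184) for the tall bottle, (330,228) for the squat bottle and (166,218) for the mill plug. In the scene view they are at about (253,184), (222,157) and (340,206). Next I'll segment them and triangulate across the two views.

```bash
cat > h.py <<'E'
from plant import manip
import cv2,numpy as np
def cal(n):
    c=manip.get_calibration(n); K=np.array(c["intrinsics"],float)
    R=cv2.Rodrigues(np.array(c["rvec"],float))[0]; return K,R,np.array(c["tvec"],float).ravel()
def cast(n,uv,z):
    K,R,t=cal(n); o=-R.T@t; d=R.T@np.linalg.inv(K)@[*uv,1]; return o+d*(z-o[2])/d[2]
def tri(a,b):
    Ps=[]
    for n in("scene","top"):
        K,R,t=cal(n); Ps.append(K@np.c_[R,t])
    X=cv2.triangulatePoints(*Ps,np.array(a,float),np.array(b,float)).ravel(); return X[:3]/X[3]
def blob(im,uv,r=14):
    hsv=cv2.cvtColor(im,cv2.COLOR_RGB2HSV)
    m=cv2.inRange(hsv,(8,70,130),(28,255,255))
    w=np.zeros_like(m); cv2.circle(w,uv,r,255,-1); m&=w
    n,l,s,c=cv2.connectedComponentsWithStats(m)
    i=1+np.argmax(s[1:,4]); return c[i],s[i]
E
python3 - <<'E'
from h import *
S=cv2.imread("pics/scene0.png")[:,:,::-1].copy();T=cv2.imread("pics/top0.png")[:,:,::-1].copy()
for k,a,b,z in(("tall",(253,184),(244,184),.200),("squat",(222,157),(330,228),.128),("mill",(340,206),(166,218),.170)):
    ca,sa=blob(S,a);cb,sb=blob(T,b)
    print(k,ca.round(1),sa,cb.round(1),sb,"tri",tri(ca,cb).round(3),"top@z",cast("top",cb,z).round(3))
for k,uv,z in(("funnel",(126,162),.16),("cup",(236,245),.055),("tamper",(200,147),.1),("tin",(309,153),.075),("knob",(181,198),.09)): print(k,cast("top",uv,z).round(3))
E
python3 -c "
import cv2,numpy as np
T=cv2.imread('pics/top0.png');S=cv2.imread('pics/scene0.png')
cv2.imwrite('pics/c.png',np.hstack([cv2.resize(T[160:260,140:350],None,fx=1.9,fy=1.9*2.6) if 0 else cv2.resize(T[150:260,145:350],(400,215)),cv2.resize(S[140:250,200:360],(313,215))]))"
```

```text
tall [253.1 182.8] [248 178  11  12  98] [243.4 182.9] [238 178  12  11 101] tri [0.567 0.026 0.198] top@z [0.567 0.025 0.2  ]
squat [221.5 156.4] [216 153  11   9  75] [329.7 228.1] [324 222  13  13 131] tri [ 0.444 -0.235  0.125] top@z [ 0.444 -0.235  0.128]
mill [339.8 206.1] [332 200  16  15 171] [166.1 218.1] [159 211  15  15 173] tri [0.464 0.255 0.169] top@z [0.464 0.255 0.17 ]
funnel [0.635 0.387 0.16 ]
cup [0.393 0.052 0.055]
tamper [0.7  0.17 0.1 ]
tin [ 0.69  -0.179  0.075]
knob [0.536 0.226 0.09 ]
```

View pics/c.png

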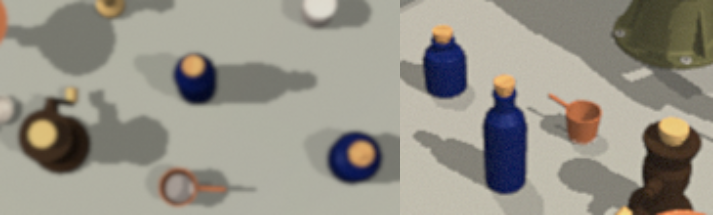

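The crop confirms all three blobs are stopper heads. The triangulated heights of 0.198, 0.125 and 0.169 m agree with the expected 0.20, 0.128 and 0.17 m. I'll raise the tool, close the fingers and move over the tall bottle.

Call:
apply_moves --rows '[{"offset": [0, 0, -45], "angular": [0, 0, 0], "fingers": 0}, {"offset": [-45, -30, -45], "angular": [0, 0, 0], "fingers": 0}, {"offset": [-80, -55, -45], "angular": [0, 0, 0], "fingers": 0}, {"offset": [-115, -79, -45], "angular": [0, 0, 0], "fingers": 0}, {"offset": [-150, -103, -45], "angular": [0, 0, 0], "fingers": 0}, {"offset": [-185, -127, -45], "angular": [0, 0, 0], "fingers": 0}, {"offset": [-220, -151, -45], "angular": [0, 0, 0], "fingers": 0}, {"offset": [-250, -172, -45], "angular": [0, 0, 0], "fingers": 0}]'

```text
time_s: 0.9
position: [0.3458, 0.2922, 0.2761]
orientation: [0.14, 0.99, -0.0, -0.0]
force: [1.6, 0.5, 0.0]
finger_gap: -0.0
grip_force: 0.0
```

Call:
apply_moves --rows '[{"offset": [-40, -27, 0], "angular": [0, 0, 0], "fingers": 0}, {"offset": [-80, -55, 0], "angular": [0, 0, 0], "fingers": 0}, {"offset": [-120, -82, 0], "angular": [0, 0, 0], "fingers": 0}, {"offset": [-160, -110, 0], "angular": [0, 0, 0], "fingers": 0}, {"offset": [-200, -137, 0], "angular": [0, 0, 0], "fingers": 0}, {"offset": [-240, -164, 0], "angular": [0, 0, 0], "fingers": 0}, {"offset": [-275, -188, 0], "angular": [0, 0, 0], "fingers": 0}, {"offset": [-288, -197, 0], "angular": [0, 0, 0], "fingers": 0}]'

```text
time_s: 1.7
position: [0.5684, 0.0218, 0.2753]
orientation: [0.141, 0.99, -0.0, -0.001]
force: [-0.2, 0.6, -0.1]
finger_gap: 0.0004
grip_force: 0.0
```

Call:
apply_moves --rows '[{"offset": [0, 0, 20], "angular": [0, 0, 0], "fingers": 0}, {"offset": [0, 0, 45], "angular": [0, 0, 0], "fingers": 0}, {"offset": [0, 0, 55], "angular": [0, 0, 0], "fingers": 0}, {"offset": [0, 0, 60], "angular": [0, 0, 0], "fingers": 0}, {"offset": [0, 0, 60], "angular": [0, 0, 0], "fingers": 0}]'

```text
time_s: 2.2
position: [0.5671, 0.0251, 0.2165]
orientation: [0.14, 0.99, 0.0, -0.0]
force: [-0.4, -0.0, 0.2]
finger_gap: -0.0003
grip_force: 0.0
```

```bash
python3 - <<'E'
from h import *
a=manip.read_camera("scene");b=manip.read_camera("top")
f=lambda im,c,r,s:cv2.resize(im[c[1]-r:c[1]+r,c[0]-r:c[0]+r],(s,s),interpolation=cv2.INTER_CUBIC)
cv2.imwrite("pics/p1.png",np.hstack([f(a,(253,184),50,390),f(b,(244,184),50,390)])[:,:,::-1])
s=manip.read_state();print(s["position"],s["force"],s["time_s"])
E
```

```text
[0.56738985 0.0250113  0.21737397] [0.48205753 0.15592004 0.57830663] 2.3
```

View pics/p1.png

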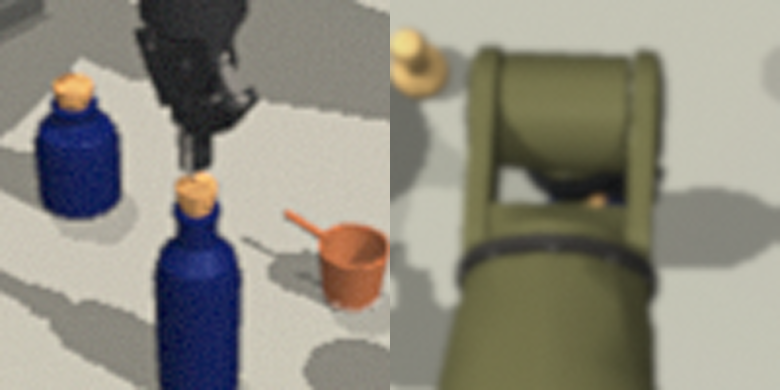

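The scene crop shows the shut fingertips centred just above the tall cork, with tips at crop pixel (197,165) and the cork at (197,190). I'll press slowly to z of about 0.192.

Call:
apply_moves --rows '[{"offset": [0, 0, 8], "angular": [0, 0, 0], "fingers": 0}, {"offset": [0, 0, 14], "angular": [0, 0, 0], "fingers": 0}, {"offset": [0, 0, 16], "angular": [0, 0, 0], "fingers": 0}, {"offset": [0, 0, 18], "angular": [0, 0, 0], "fingers": 0}, {"offset": [0, 0, 20], "angular": [0, 0, 0], "fingers": 0}, {"offset": [0, 0, 22], "angular": [0, 0, 0], "fingers": 0}, {"offset": [0, 0, 23], "angular": [0, 0, 0], "fingers": 0}, {"offset": [0, 0, 23], "angular": [0, 0, 0], "fingers": 0}]'

```text
time_s: 3.1
position: [0.5671, 0.0248, 0.1931]
orientation: [0.14, 0.99, -0.0, -0.0]
force: [0.8, -0.1, 0.7]
finger_gap: -0.0
grip_force: 0.5
```

Call:
apply_moves --rows '[{"offset": [0, 0, 0.6], "angular": [0, 0, 0], "fingers": 0}, {"offset": [0, 0, 1.2], "angular": [0, 0, 0], "fingers": 0}]'

```text
time_s: 3.3
position: [0.5671, 0.0248, 0.1921]
orientation: [0.14, 0.99, -0.0, 0.0]
force: [-0.2, 0.0, 3.5]
finger_gap: -0.0002
grip_force: 1.7
```

Call:
apply_moves --rows '[{"offset": [0, 0, 0.5], "angular": [0, 0, 0], "fingers": 0}, {"offset": [0, 0, 0.5], "angular": [0, 0, 0], "fingers": 0}]'

```text
time_s: 3.5
position: [0.5673, 0.0248, 0.1921]
orientation: [0.14, 0.99, 0.0, 0.0]
force: [-1.5, 0.4, 5.8]
finger_gap: 0.0003
grip_force: 3.2
```

Force rose to 5.8 N with the tip held at z = 0.192, so the tall cork is home. Next I'll lift straight up and move to the squat bottle.

Call:
apply_moves --rows '[{"offset": [0, 0, -30], "angular": [0, 0, 0], "fingers": 0}, {"offset": [0, 0, -50], "angular": [0, 0, 0], "fingers": 0}, {"offset": [7, -42, -50], "angular": [0, 0, 0], "fingers": 0}, {"offset": [14, -84, -50], "angular": [0, 0, 0], "fingers": 0}, {"offset": [21, -126, -50], "angular": [0, 0, 0], "fingers": 0}, {"offset": [28, -168, -50], "angular": [0, 0, 0], "fingers": 0}, {"offset": [35, -210, -50], "angular": [0, 0, 0], "fingers": 0}, {"offset": [41, -250, -50], "angular": [0, 0, 0], "fingers": 0}]'

```text
time_s: 4.3
position: [0.4573, -0.2055, 0.2414]
orientation: [0.14, 0.99, -0.0, -0.0]
force: [0.8, -1.1, -0.4]
finger_gap: 0.0002
grip_force: 0.0
```

Call:
apply_moves --rows '[{"offset": [5, -34, 0], "angular": [0, 0, 0], "fingers": 0}, {"offset": [5, -34, 30], "angular": [0, 0, 0], "fingers": 0}, {"offset": [5, -34, 60], "angular": [0, 0, 0], "fingers": 0}, {"offset": [5, -34, 85], "angular": [0, 0, 0], "fingers": 0}, {"offset": [5, -34, 95], "angular": [0, 0, 0], "fingers": 0}, {"offset": [5, -34, 95], "angular": [0, 0, 0], "fingers": 0}]'

```text
time_s: 4.9
position: [0.4438, -0.2351, 0.1456]
orientation: [0.14, 0.99, 0.0, -0.001]
force: [0.2, -0.1, 1.3]
finger_gap: -0.0004
grip_force: 0.0
```

```bash
python3 - <<'E'
from h import *
a=manip.read_camera("scene")
f=lambda im,c,r,s:cv2.resize(im[c[1]-r:c[1]+r,c[0]-r:c[0]+r],(s,s),interpolation=cv2.INTER_CUBIC)
cv2.imwrite("pics/p2.png",f(a,(235,180),60,480)[:,:,::-1])
s=manip.read_state();print(s["position"],s["force"],s["time_s"])
E
```

```text
[ 0.44433774 -0.23538385  0.14693267] [-0.10103109 -0.42065032  0.50019501] 4.95
```

View pics/p2.png

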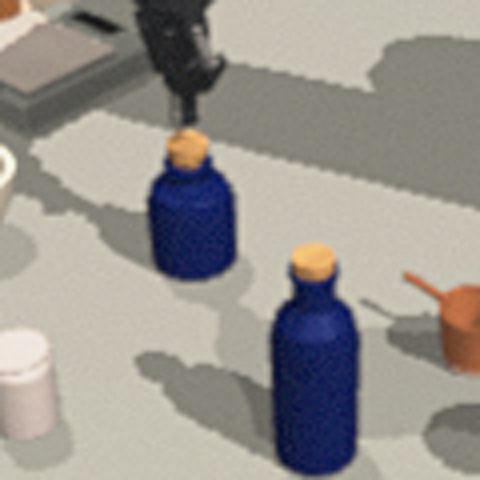

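The tall cork now sits on its lip at crop (313,262) and its bottle hasn't moved. The fingers hang centred over the squat cork, at crop (187,120) against (187,148). Next press is to z of about 0.120.

Call:
apply_moves --rows '[{"offset": [0, 0, 8], "angular": [0, 0, 0], "fingers": 0}, {"offset": [0, 0, 14], "angular": [0, 0, 0], "fingers": 0}, {"offset": [0, 0, 17], "angular": [0, 0, 0], "fingers": 0}, {"offset": [0, 0, 19], "angular": [0, 0, 0], "fingers": 0}, {"offset": [0, 0, 21], "angular": [0, 0, 0], "fingers": 0}, {"offset": [0, 0, 23], "angular": [0, 0, 0], "fingers": 0}, {"offset": [0, 0, 25], "angular": [0, 0, 0], "fingers": 0}, {"offset": [0, 0, 25], "angular": [0, 0, 0], "fingers": 0}]'

```text
time_s: 5.75
position: [0.4442, -0.2353, 0.1214]
orientation: [0.14, 0.99, -0.0, -0.0]
force: [0.3, 0.4, -0.3]
finger_gap: -0.0001
grip_force: 0.0
```

Call:
apply_moves --rows '[{"offset": [0, 0, 0.5], "angular": [0, 0, 0], "fingers": 0}, {"offset": [0, 0, 1], "angular": [0, 0, 0], "fingers": 0}]'

```text
time_s: 5.95
position: [0.4442, -0.2353, 0.1207]
orientation: [0.14, 0.99, -0.0, 0.0]
force: [-0.7, 0.7, 3.7]
finger_gap: 0.0003
grip_force: 1.7
```

Call:
apply_moves --rows '[{"offset": [0, 0, 0.5], "angular": [0, 0, 0], "fingers": 0}, {"offset": [0, 0, 1], "angular": [0, 0, 0], "fingers": 0}, {"offset": [0, 0, 1], "angular": [0, 0, 0], "fingers": 0}]'

```text
time_s: 6.25
position: [0.4443, -0.2354, 0.12]
orientation: [0.14, 0.99, -0.0, 0.0]
force: [-2.8, 1.2, 7.0]
finger_gap: 0.0001
grip_force: 3.9
```

The stop is felt at z = 0.120 with 7 N, so the squat cork is home. Moving on to the mill, raised to z of about 0.24.

Call:
apply_moves --rows '[{"offset": [0, 0, -30], "angular": [0, 0, 0], "fingers": 0}, {"offset": [0, 0, -65], "angular": [0, 0, 0], "fingers": 0}, {"offset": [0, 0, -100], "angular": [0, 0, 0], "fingers": 0}, {"offset": [0, 0, -120], "angular": [0, 0, 0], "fingers": 0}, {"offset": [8, 33, -120], "angular": [0, 0, 0], "fingers": 0}, {"offset": [18, 73, -120], "angular": [0, 0, 0], "fingers": 0}, {"offset": [28, 113, -120], "angular": [0, 0, 0], "fingers": 0}, {"offset": [38, 153, -120], "angular": [0, 0, 0], "fingers": 0}]'

```text
time_s: 7.05
position: [0.4498, -0.0763, 0.2395]
orientation: [0.14, 0.99, 0.0, 0.0]
force: [0.4, -0.8, 0.3]
finger_gap: 0.0001
grip_force: 0.0
```

Call:
apply_moves --rows '[{"offset": [10, 41, 0], "angular": [0, 0, 0], "fingers": 0}, {"offset": [20, 82, 0], "angular": [0, 0, 0], "fingers": 0}, {"offset": [30, 123, 0], "angular": [0, 0, 0], "fingers": 0}, {"offset": [40, 164, 0], "angular": [0, 0, 0], "fingers": 0}, {"offset": [50, 205, 0], "angular": [0, 0, 0], "fingers": 0}, {"offset": [60, 246, 0], "angular": [0, 0, 0], "fingers": 0}, {"offset": [70, 287, 0], "angular": [0, 0, 0], "fingers": 0}, {"offset": [78, 322, 0], "angular": [0, 0, 0], "fingers": 0}]'

```text
time_s: 7.85
position: [0.464, 0.2553, 0.2393]
orientation: [0.14, 0.99, -0.0, 0.0]
force: [1.1, -0.5, -0.4]
finger_gap: -0.0002
grip_force: 0.0
```

Call:
apply_moves --rows '[{"offset": [0, 0, 0], "angular": [0, 0, 0], "fingers": 0}, {"offset": [0, 0, 25], "angular": [0, 0, 0], "fingers": 0}, {"offset": [0, 0, 45], "angular": [0, 0, 0], "fingers": 0}, {"offset": [0, 0, 52], "angular": [0, 0, 0], "fingers": 0}, {"offset": [0, 0, 52], "angular": [0, 0, 0], "fingers": 0}]'

```text
time_s: 8.35
position: [0.4642, 0.2527, 0.187]
orientation: [0.14, 0.99, -0.0, -0.001]
force: [0.5, -0.5, 0.2]
finger_gap: 0.0001
grip_force: 0.0
```

```bash
python3 - <<'E'
from h import *
a=manip.read_camera("scene")
cv2.imwrite("pics/p3.png",cv2.resize(a[130:280,200:400],(800,600),interpolation=cv2.INTER_CUBIC)[:,:,::-1])
s=manip.read_state();print(s["position"],s["force"],s["time_s"])
E
```

```text
[0.46457223 0.25293245 0.18798406] [-0.17665844  0.34344285 -0.166211  ] 8.4
```

View pics/p3.png

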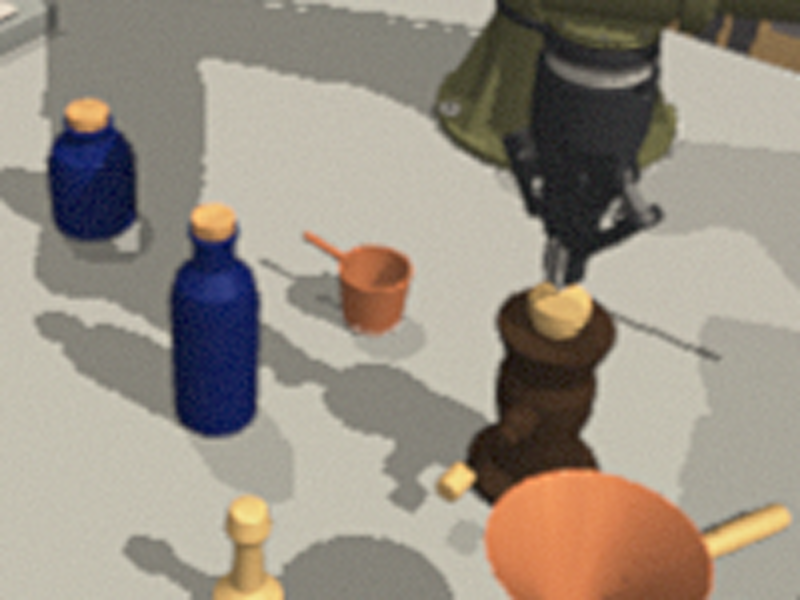

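Both corks are seated and the bottles are standing, with the squat cork at (88,115) and the tall cork at (213,222). The fingertips at (565,285) are centred over the mill plug at (560,308). I'll press to z of about 0.162.

Call:
apply_moves --rows '[{"offset": [0, 0, 8], "angular": [0, 0, 0], "fingers": 0}, {"offset": [0, 0, 14], "angular": [0, 0, 0], "fingers": 0}, {"offset": [0, 0, 17], "angular": [0, 0, 0], "fingers": 0}, {"offset": [0, 0, 19], "angular": [0, 0, 0], "fingers": 0}, {"offset": [0, 0, 21], "angular": [0, 0, 0], "fingers": 0}, {"offset": [0, 0, 23], "angular": [0, 0, 0], "fingers": 0}, {"offset": [0, 0, 25], "angular": [0, 0, 0], "fingers": 0}, {"offset": [0, 0, 25], "angular": [0, 0, 0], "fingers": 0}]'

```text
time_s: 9.2
position: [0.4644, 0.2532, 0.1623]
orientation: [0.14, 0.99, -0.0, -0.0]
force: [-0.4, 1.0, -0.6]
finger_gap: -0.0001
grip_force: 0.0
```

Call:
apply_moves --rows '[{"offset": [0, 0, 0.5], "angular": [0, 0, 0], "fingers": 0}, {"offset": [0, 0, 1], "angular": [0, 0, 0], "fingers": 0}, {"offset": [0, 0, 1], "angular": [0, 0, 0], "fingers": 0}]'

```text
time_s: 9.5
position: [0.4644, 0.2533, 0.162]
orientation: [0.14, 0.99, 0.0, 0.0]
force: [-2.9, -1.7, 7.0]
finger_gap: -0.0001
grip_force: 3.2
```

The plug is against its stop at 0.162 m with 7 N. I'll retreat straight up and check.

Call:
apply_moves --rows '[{"offset": [0, 0, -20], "angular": [0, 0, 0], "fingers": 0}, {"offset": [0, 0, -50], "angular": [0, 0, 0], "fingers": 0}, {"offset": [0, 0, -80], "angular": [0, 0, 0], "fingers": 0}, {"offset": [0, 0, -100], "angular": [0, 0, 0], "fingers": 0}, {"offset": [0, 0, -100], "angular": [0, 0, 0], "fingers": 0}, {"offset": [0, 0, -100], "angular": [0, 0, 0], "fingers": 0}]'

```text
time_s: 10.1
position: [0.4642, 0.2532, 0.261]
orientation: [0.14, 0.99, -0.0, -0.0]
force: [-0.6, 1.2, -0.2]
finger_gap: 0.0001
grip_force: 0.0
```

```bash
python3 - <<'E'
from h import *
a=manip.read_camera("scene")
cv2.imwrite("pics/p4.png",cv2.resize(a[130:280,200:400],(800,600),interpolation=cv2.INTER_CUBIC)[:,:,::-1])
s=manip.read_state();print(s["position"],s["force"],s["time_s"])
E
```

```text
[0.46406185 0.25311637 0.26037401] [ 0.22210031  0.61938847 -0.50229744] 10.15
```

View pics/p4.png

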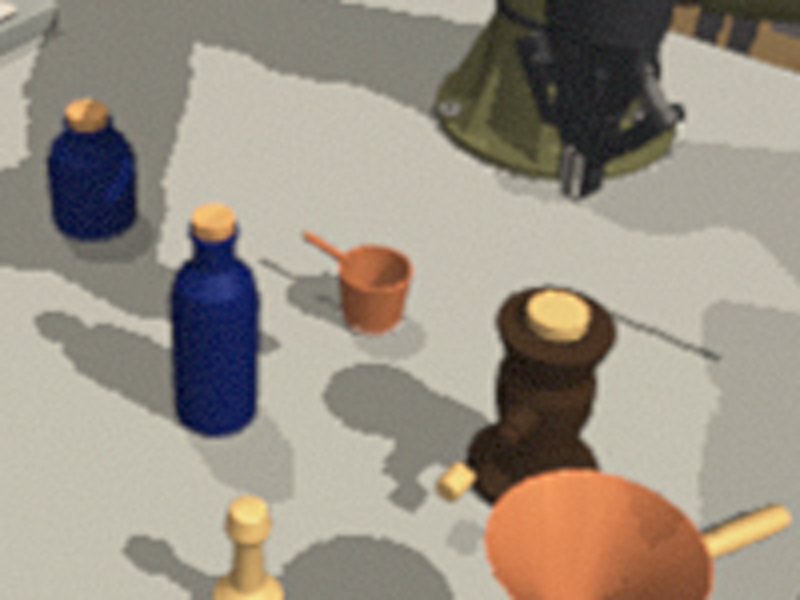

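All three stoppers are seated, with the plug at (558,315), both bottles are in place and the fingers are clear.

```bash
python3 -c "
from plant import manip
print(manip.hand_in())"
```

```text
the job is handed in; nothing more can be done
None
```

I pressed all three stoppers home in order (tall cork, squat cork, mill plug), each against a stop I could feel at about 6–7 N, and the final picture showed nothing displaced; the job is handed in, but no verdict came back.

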